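Put the pantry canisters back in their holder boards

ROBOT

A 6-joint arm with a two-finger parallel gripper is mounted at the origin on the work surface. World frame = base frame: x ahead of the robot, y to its left, z up, the work surface at z = 0. Lengths are in m, angles in rad, forces in N, time in s.
With the tool pointing down it reaches from about 0.35 to 0.775 m from the base axis. Payload 7.3 kg.
Tool frame: the origin (TCP) lies midway between the tips of the shut fingers; the grasp point (between the pads) lies 19 mm behind it; y points along the fingers, x is the direction in which the jaws open and shut, and the axes are right-handed (so a half turn about y gives the same grasp; the last joint's range is limited). The gripper opens to 92 mm and grips with 3 to 60 N. Pads are 19 mm wide; open, the fingers measure 130 mm over their backs; the gripper's body (75 mm by 190 mm) begins 47 mm behind the grasp point.
Start: joints at [-0.146, 0.342, 1.524, -0, 1.275, -0.146], TCP at [0.525, 0, 0.227] pointing down, gripper open.
Joint ranges: [-2.53, 2.53], [-0.77, 2.02], [0.04, 2.7], [-1, 4.14], [0.28, 2.66], [-3.11, 3.11]. Speed limits (rad/s): [2.57, 2.57, 3.14, 3.14, 3.14, 3.14].

INTERFACE

Orientations are given as [roll, pitch, yaw] about the fixed x, y, z axes, in that order (R = Rz(yaw) Ry(pitch) Rx(roll)).
In Python, from workcell import env, capture gives the robot as it stands.
- The arm moves only by the tool step_arm, never from a script. Its argument "commands" is a list that holds one entry, the list of rows, each a list of 7 numbers: the turn, a rotation vector about the tool's x, y, z in rad, then the shift along the tool's x, y, z in m, then the opening, from 0 (shut) to 1 (fully open). A call has 1 to 12 rows; each row is the pose to reach, as a shift and turn from the pose commanded when the call began, along the tool's axes at that moment; what a row does not reach only later rows make up. A row lasts 1/10 s, in which the tool goes at most 50 mm and 8.59 degrees, less where a joint would pass 70% of its speed; a pose out of reach is approached as far as the arm can. A call with a gripper value outside its range is refused whole. The fingers move at their own pace and stop on an object; "grip_force" is the grip in N (left out, the last holds). Time passes only in rows, so rows that repeat a pose let the fingers close. It gives the time, the measured TCP pose, the force and the opening at its end, in the units of the state.
- env.get_state(): the state, without advancing time (a new reading comes with each control period).
- capture(name): name is "scene" or "side" or "wrist"; returns a dict with "frame" (400x640x3 uint8, red, green, blue), "K" (3x3 intrinsics, pixels), "k1" (the pictures are not rectified: a ray, as slopes to the right and down, at radius r is drawn at 1 + k1 r^2 times it, then the intrinsics apply), "extrinsics" (4x4, takes a point from camera to world coordinates). Camera axes: x right, y up, looking along -z (the intrinsics and any distortion apply to the point x, -y, -z); pixel columns grow to the right and rows downward; lengths in m; the calibration is good to about 2 mm. A picture is of the moment at which its call begins. There is no depth.
- env.finish_job(): hands the job in, once; it reports no verdict.
The state is a dict: "time_s": time; "q": joint angles; "joint_velocities": joint speeds; "effort": joint torques, N m; "tool_pos": TCP position; "ee_rot": TCP orientation; "ft_force": force on the tool from outside, world axes, zero at the start; "torque": the same for the moment, N m; "width": finger opening in m.
Only numpy, scipy, OpenCV 4.12 (cv2) and the standard library are available. Lean on these libraries where they do the work, as an engineer would, in place of code of your own. Each camera call takes 0.05 s, during which the arm holds its last target. There are 200 camera calls.

TASK

Tidy the pantry bench: set each of the four white stoneware canisters (large round, small round, square and oblong) into the holder board whose recess matches its base in shape and size, so that it stands upright and flat on the floor of the recess. Set them down gently rather than dropping them, and leave the pepper mill standing where it is.

Things in the scene. Friction and masses are not known exactly. Their poses are not given: they have to be found in the camera images.
- round_large: Loose white stoneware canister with a flat wooden lid fast on it, standing upright on the work surface: round, 62 mm diameter, 85 mm high, about 0.32 kg. Origin: centre of its underside; z up. The lid (top 14 mm) is 56 mm across; below it the wall is straight. Its yaw does not matter.
- round_small: Loose white stoneware canister with a flat wooden lid fast on it, standing upright on the work surface: round, 42 mm diameter, 60 mm high, about 0.13 kg. Origin: centre of its underside; z up. The lid (top 14 mm) is 36 mm across; below it the wall is straight. Its yaw does not matter.
- square: Loose white stoneware canister with a flat wooden lid fast on it, standing upright on the work surface: square, 54 x 54 mm, 75 mm high, about 0.28 kg. Origin: centre of its underside; z up. x and y are square to its straight walls. The lid (top 14 mm) is 48 mm square.
- oblong: Loose white stoneware canister with a flat wooden lid fast on it, standing upright on the work surface: oblong, 78 mm long (along its x) and 44 mm wide (along its y), 60 mm high, about 0.24 kg. Origin: centre of its underside; z up. Walls straight; the lid (top 14 mm) is 72 x 38 mm.
- board_round_large: Fixed dark wooden holder board 108 x 108 mm, 14 mm thick, flat on the work surface, with a recess (round, 76 mm diameter) in its middle, 8 mm deep (cork floor 6 mm above the board's underside). Origin: centre of the underside, below the recess's centre; z up; yaw without meaning for the recess. Its sides are parallel to its x and y.
- board_round_small: Fixed dark wooden holder board 108 x 108 mm, 14 mm thick, flat on the work surface, with a recess (round, 56 mm diameter) in its middle, 8 mm deep (cork floor 6 mm above the board's underside). Origin: centre of the underside, below the recess's centre; z up; yaw without meaning for the recess. Its sides are parallel to its x and y.
- board_square: Fixed dark wooden holder board 108 x 108 mm, 14 mm thick, flat on the work surface, with a recess (square, 68 x 68 mm) in its middle, 8 mm deep (cork floor 6 mm above the board's underside). Origin: centre of the underside, below the recess's centre; z up; x and y are parallel to the recess's sides. Its sides are parallel to its x and y.
- board_oblong: Fixed dark wooden holder board 108 x 108 mm, 14 mm thick, flat on the work surface, with a recess (oblong, 92 mm long (along x) by 58 mm wide (along y)) in its middle, 8 mm deep (cork floor 6 mm above the board's underside). Origin: centre of the underside, below the recess's centre; z up; x is along the recess's length. Its sides are parallel to its x and y.
- pepper_mill: Dark steel waisted pepper mill standing among the canisters and boards, up to 42 mm in diameter, 85 mm high; origin at the centre of its foot, z up. Not part of the job: to stay standing where it is. A stack of jar lids (24 mm high) and a small terracotta bowl (26 mm high) stand nearby and do not matter.
Not all that is in view belongs to the job. What is shaped like the square but blue or yellow is not meant.

How it is judged:
At the end, for the whole second after the job is handed in: Each canister stands in the recess of its own matching board: centre within 12 mm of the board's centre, underside below the board's rim (less than 10 mm above the board's underside, i.e. on the recess floor at 6 mm), upright within 0.1 rad, at rest and released (horizontal distance between round_large and board_round_large below 0.012 m and z of round_large in the frame of board_round_large between 0.002 and 0.01 m and angle between each of round_large, round_small, square, oblong's own z axis and vertical below 0.1 rad and linear speed of each of round_large, round_small, square, oblong below 0.02 m/s and contact force between each of round_large, round_small, square, oblong and the fingers below 0.1 N and horizontal distance between round_small and board_round_small below 0.012 m and z of round_small in the frame of board_round_small between 0.002 and 0.01 m and horizontal distance between square and board_square below 0.012 m and z of square in the frame of board_square between 0.002 and 0.01 m and horizontal distance between oblong and board_oblong below 0.012 m and z of oblong in the frame of board_oblong between 0.002 and 0.01 m); the robot touches nothing.
It fails at once if the pepper mill is shifted by more than 40 mm or knocked over (distance of pepper_mill from where it was at the start of the episode above 0.04 m or angle between pepper_mill's own z axis and vertical above 0.4 rad).
It fails at once if the round large canister is dropped: it comes within 30 mm of the work surface at more than 0.8 m/s (a fall of about 35 mm or more) (height (world z) of round_large below 0.03 m and linear speed of round_large above 0.8 m/s).
It fails at once if the round small canister is dropped: it comes within 30 mm of the work surface at more than 0.8 m/s (a fall of about 35 mm or more) (height (world z) of round_small below 0.03 m and linear speed of round_small above 0.8 m/s).
It fails at once if the square canister is dropped: it comes within 30 mm of the work surface at more than 0.8 m/s (a fall of about 35 mm or more) (height (world z) of square below 0.03 m and linear speed of square above 0.8 m/s).
It fails at once if the oblong canister is dropped: it comes within 30 mm of the work surface at more than 0.8 m/s (a fall of about 35 mm or more) (height (world z) of oblong below 0.03 m and linear speed of oblong above 0.8 m/s).
It also fails if it takes over 120 s, if anything falls off the work surface, if the arm or the gripper's body presses on something with over 40 N, if the wrist force passes 120 N, or if a joint passes its speed limit or range.

## Working session

There is one attempt and no reset: what is moved stays moved. The work goes in short steps, Python scripts to look and compute and a tool call to move; the robot and the scene stay as the last step left them, time stands still between calls to the robot, and variables do not carry over. Pictures are saved under pics/ and viewed, about 12 in all and at most 16, crops included, and the job is handed in when it is done.

Besides the shell and the picture viewer there is one more tool, called after ">>>" by a JSON object that holds its "name" and its "arguments". step_arm: Moves the arm, as the interface text tells. Its arguments: {"type":"object","properties":{"commands":{"type":"array"},"grip_force":{"type":"number"}},"required":["commands"]}

```bash
mkdir -p pics; ls
python3 - <<'E'
from workcell import env,capture
import cv2,pickle
d={}
for n in ("scene","side","wrist"):
    c=capture(n); d[n]=c; cv2.imwrite(f"pics/{n}0.png",c["frame"][:,:,::-1]); print(n,c["K"].tolist(),c["k1"],c["extrinsics"].round(3).tolist())
pickle.dump(d,open("cap0.pkl","wb"))
print(env.get_state())
E
```

```text
pics
scene [[387.51671541463634, 0.0, 318.5204350212636], [0.0, 387.51671541463634, 190.6277730651848], [0.0, 0.0, 1.0]] -0.05824014962789509 [[-0.164, -0.535, 0.829, 1.42], [0.986, -0.069, 0.151, 0.201], [-0.023, 0.842, 0.539, 0.647], [0.0, 0.0, 0.0, 1.0]]
side [[511.24346634180966, 0.0, 311.6270578521591], [0.0, 511.24346634180966, 195.46645742993826], [0.0, 0.0, 1.0]] -0.11820367772172145 [[0.954, 0.187, -0.235, 0.159], [-0.301, 0.625, -0.72, -1.101], [0.012, 0.758, 0.652, 1.045], [0.0, 0.0, 0.0, 1.0]]
wrist [[303.3914150836301, 0.0, 314.43399266225936], [0.0, 303.3914150836301, 196.5590105006058], [0.0, 0.0, 1.0]] -0.010610763332304584 [[1.0, -0.001, 0.001, 0.525], [0.0, 0.957, 0.291, 0.079], [-0.001, -0.291, 0.957, 0.384], [0.0, 0.0, 0.0, 1.0]]
{'time_s': 0.15, 'q': array([-1.45977915e-01,  3.42548682e-01,  1.52479472e+00, -1.29953253e-05,
        1.27540046e+00, -1.45988059e-01]), 'joint_velocities': array([-0.00177971, -0.00227248, -0.00190327,  0.00161959, -0.00148972,
       -0.00016454]), 'effort': array([ 7.52666965e-04, -4.31470585e+01, -2.44352603e+01,  7.18239485e-02,
        5.38185902e-02, -1.32920518e-04]), 'tool_pos': array([5.24694875e-01, 7.47167476e-05, 2.26212879e-01]), 'ee_rot': array([-1.57064115e+00,  1.14078018e-03,  1.40231431e-05]), 'ft_force': array([ 0.63463015, -0.09207155,  0.3953574 ]), 'torque': array([-0.02610784, -0.03802789,  0.03135389]), 'width': 0.09136929736325619}
```

View pics/scene0.png

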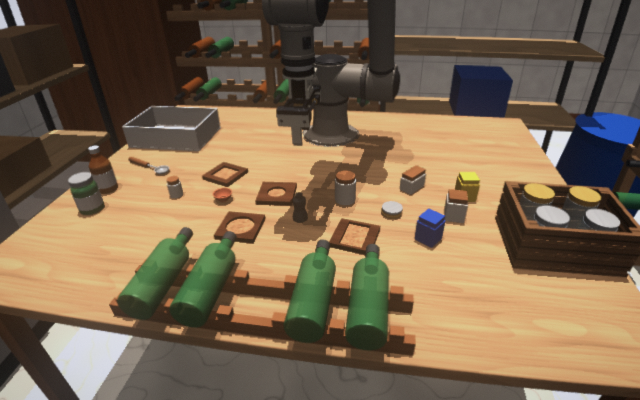

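View pics/side0.png

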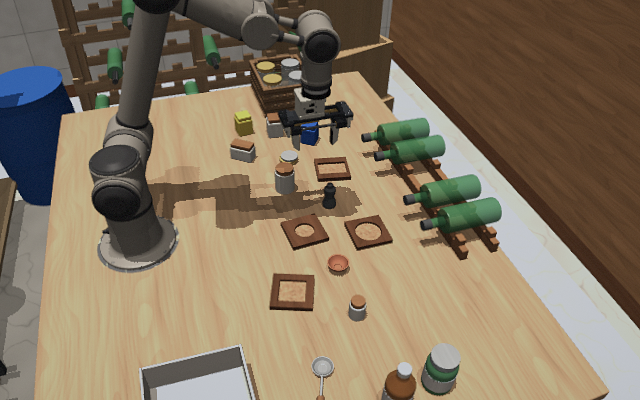

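View pics/wrist0.png

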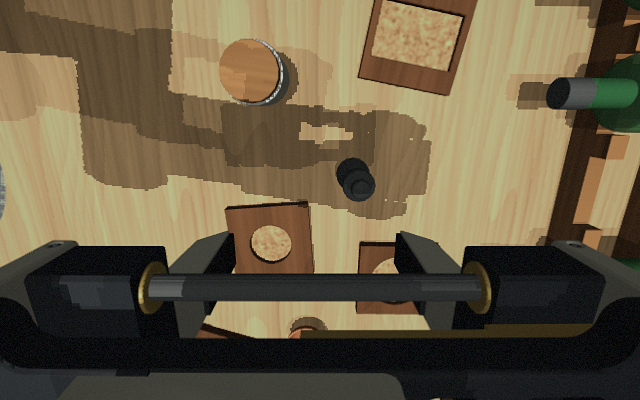

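```bash
cat > h.py <<'E'
import numpy as np,cv2
def ray(c,uv):
    # cv camera: x right, y down, z fwd
    n=cv2.undistortPoints(np.array([[uv]],float),c["K"],np.array([c["k1"],0,0,0,0.]))[0,0]
    d=c["extrinsics"][:3,:3]@np.array([n[0],-n[1],-1.]); return c["extrinsics"][:3,3],d/np.linalg.norm(d)
def plane(c,uv,z):
    o,d=ray(c,uv); return o+d*(z-o[2])/d[2]
def tri(obs):
    "obs: list of (cam,uv) -> point, residual m"
    A=0;b=0;R=[]
    for c,uv in obs:
        o,d=ray(c,uv);P=np.eye(3)-np.outer(d,d);A=A+P;b=b+P@o;R.append((P,o))
    x=np.linalg.solve(A,b); return x,max(np.linalg.norm(P@(x-o)) for P,o in R)
def proj(c,X):
    E=c["extrinsics"];p=(np.asarray(X,float)-E[:3,3])@E[:3,:3]
    p=p*[1,-1,-1]; 
    return cv2.projectPoints(p.reshape(-1,1,3),np.zeros(3),np.zeros(3),c["K"],np.array([c["k1"],0,0,0,0.]))[0][:,0]
E
python3 - <<'E'
from h import *;import pickle
d=pickle.load(open("cap0.pkl","rb"));s,t,w=d["scene"],d["side"],d["wrist"]
for n,a,b in [("rl_top",(345,176),(285,169)),("rs_top",(174,180),(358,300)),("ob_top",(413,173),(243,145)),("sq_top",(457,197),(273,118)),
 ("B_sq",(225,174),(292,292)),("B_rs",(277,193),(304,231)),("B_rl",(240,227),(368,232)),("B_ob",(355,235),(332,169)),("mill",(299,197),(329,186)),("bowl",(222,196),(338,264)),("lids",(391,207),(289,156)),("blue_top",(432,216),(310,126)),("yel_top",(468,178),(243,114))]:
    x,r=tri([(s,a),(t,b)]); print(n,x.round(3),round(r,3))
print(plane(w,(252,72),.085),plane(w,(270,243),.006),plane(w,(418,37),.006),plane(w,(361,187),.08))
for n,c in(("scene_r",(s,(330,150,490,255),5)),("scene_l",(s,(160,150,380,260),3.6))):
    c,(x0,y0,x1,y1),k=c; cv2.imwrite(f"pics/{n}.png",cv2.resize(c["frame"][y0:y1,x0:x1,::-1],None,fx=k,fy=k,interpolation=cv2.INTER_CUBIC))
E
```

```text
rl_top [0.465 0.105 0.082] 0.001
rs_top [ 0.507 -0.41   0.056] 0.0
ob_top [0.374 0.303 0.056] 0.001
sq_top [0.507 0.415 0.068] 0.003
B_sq [ 0.372 -0.304  0.008] 0.001
B_rs [ 0.465 -0.101  0.009] 0.001
B_rl [ 0.641 -0.158  0.008] 0.001
B_ob [0.637 0.151 0.01 ] 0.0
mill [ 0.572 -0.005  0.074] 0.002
bowl [ 0.514 -0.257  0.017] 0.002
lids [0.516 0.241 0.023] 0.001
blue_top [0.616 0.336 0.07 ] 0.004
yel_top [0.409 0.459 0.074] 0.005
[0.46717451 0.10743025 0.085     ] [ 0.46372854 -0.10230723  0.006     ] [0.64085206 0.15183378 0.006     ] [ 0.57271393 -0.00301946  0.08      ]
```

View pics/scene_r.png

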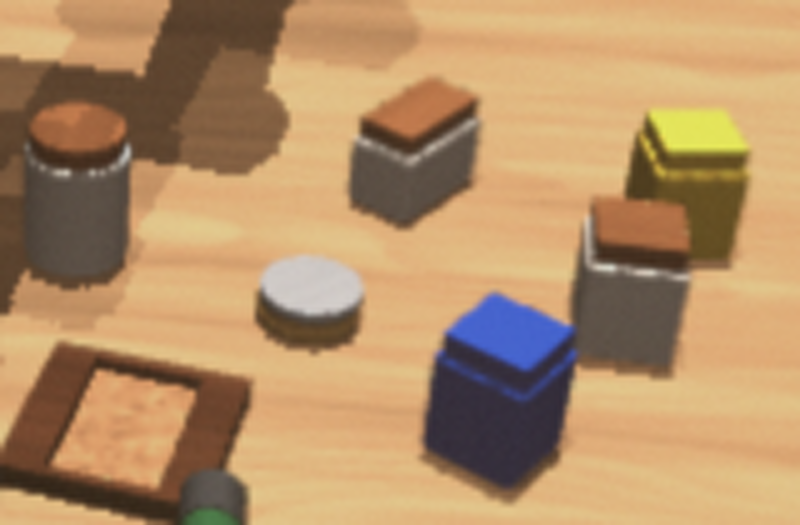

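>>> {"name": "step_arm", "arguments": {"commands": [[[0, 0, 0, -0.05, 0, 0.24, 1], [0, 0, 0, -0.05, 0, 0.24, 1], [0, 0, 0, -0.05, 0, 0.24, 1], [0, 0, 0, -0.05, 0, 0.24, 1], [0, 0, 0, -0.05, 0, 0.24, 1], [0, 0, 0, -0.05, 0, 0.24, 1], [0, 0, 0, -0.05, 0, 0.24, 1], [0, 0, 0, -0.05, 0, 0.24, 1], [0, 0, 0, -0.05, 0, 0.24, 1]]]}}

```text
time_s: 1.05
tool_pos: [0.4755, 0.2387, 0.2266]
ee_rot: [-1.571, 0.0, -0.002]
ft_force: [0.6, 0.2, -0.9]
width: 0.0918
```

Run:
```python
from workcell import env,capture
import cv2,pickle
c=capture("wrist"); cv2.imwrite("pics/w1.png",c["frame"][:,:,::-1]);pickle.dump(c,open("w1.pkl","wb"));print(c["extrinsics"].round(3).tolist(),env.get_state()["tool_pos"],env.get_state()["ee_rot"])
cv2.imwrite("pics/w1b.png",cv2.resize(c["frame"][0:240,100:640,::-1],None,fx=1.48,fy=1.48,interpolation=cv2.INTER_CUBIC))
```

```text
[[1.0, 0.002, 0.0, 0.475], [-0.002, 0.956, 0.292, 0.318], [0.0, -0.292, 0.956, 0.384], [0.0, 0.0, 0.0, 1.0]] [0.47547496 0.23871616 0.22671553] [-1.57105229e+00 -2.09118379e-05 -2.12714185e-03]
```

View pics/w1.png

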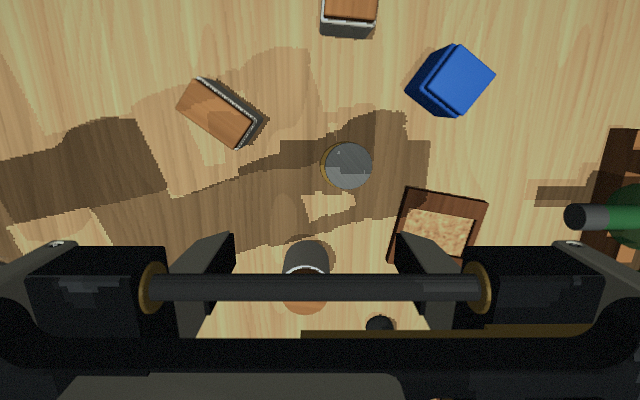

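View pics/w1b.png

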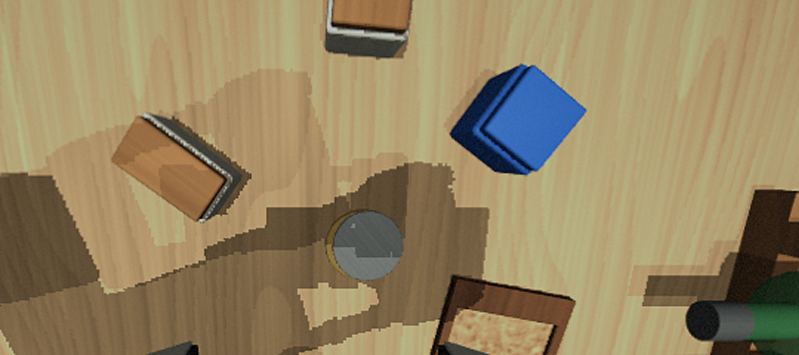

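>>> {"name": "step_arm", "arguments": {"commands": [[[0, 0, 0, 0, 0, -0.5, 1], [0, 0, 0, 0, 0, -0.5, 1], [0, 0, 0, 0, 0, -0.5, 1], [0, 0, 0, 0, 0, -0.5, 1], [0, 0, 0, 0, 0, -0.5, 1], [0, 0, 0, 0, 0, -0.5, 1], [0, 0, 0, 0, 0, -0.5, 1], [0, 0, 0, 0, 0, -0.5, 1], [0, 0, 0, 0, 0, -0.5, 1], [0, 0, 0, 0, 0, -0.5, 1], [0, 0, 0, 0, 0, -0.5, 1], [0, 0, 0, 0, 0, -0.5, 1]]]}}

```text
time_s: 2.3
tool_pos: [0.474, -0.2616, 0.2263]
ee_rot: [-1.57, 0.001, -0.004]
ft_force: [0.5, 1.3, -1.0]
width: 0.0919
```

Run:
```python
from workcell import env,capture
import cv2,pickle
c=capture("wrist"); cv2.imwrite("pics/w2.png",c["frame"][:,:,::-1]);pickle.dump(c,open("w2.pkl","wb"));print(c["extrinsics"].round(3).tolist(),env.get_state()["tool_pos"],env.get_state()["ee_rot"])
```

```text
[[1.0, 0.003, 0.001, 0.474], [-0.004, 0.957, 0.291, -0.183], [-0.0, -0.291, 0.957, 0.384], [0.0, 0.0, 0.0, 1.0]] [ 0.47431344 -0.26032891  0.22649496] [-1.56995136e+00  4.67801451e-04 -2.13655358e-03]
```

View pics/w2.png

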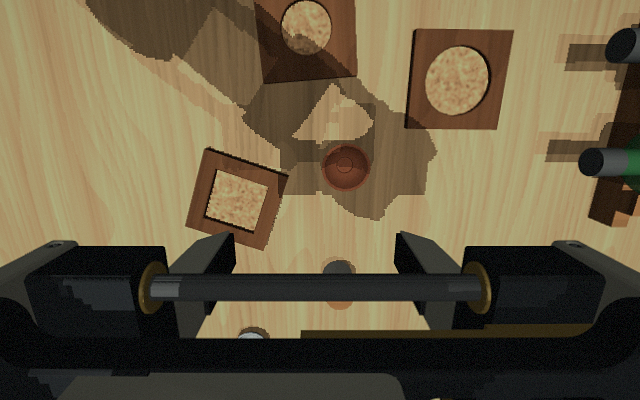

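Run:
```python
from h import *;import pickle
d=pickle.load(open("cap0.pkl","rb"));s,t,w0=d["scene"],d["side"],d["wrist"]
w1=pickle.load(open("w1.pkl","rb"));w2=pickle.load(open("w2.pkl","rb"))
deg=lambda a,b:np.degrees(np.arctan2(*(b-a)[1::-1])).round(1)
def poly(n,c,uvs,z):
    P=np.array([plane(c,u,z) for u in uvs]);print(n,P[:,:2].round(3).tolist(),"mean",P[:,:2].mean(0).round(3),"len/ang",[(np.linalg.norm(P[i]-P[i-1]).round(3),deg(P[i-1],P[i])) for i in range(len(P))])
b=lambda L:[(100+x/1.48,y/1.48) for x,y in L]
poly("ob lid",w1,b([(140,119),(111,159),(199,220),(226,182)]),.06)
poly("sq lid edge",w1,b([(332,26),(410,30)]),.075)
poly("sq base edge",w1,b([(327,52),(404,58)]),.03)
poly("Bob top edge",w1,b([(453,276),(574,298)]),.014)
poly("Bob bottom edge",w0,[(359,78),(448,95)],.014)
poly("Bsq",w2,[(207,148),(288,176),(265,250),(186,225)],.014)
poly("Brl",w2,[(414,29),(513,31),(498,130),(405,127)],.014)
print("Brl rec",plane(w2,(457,80),.006),"Brs",plane(w2,(306,27),.006),plane(w0,(270,243),.006),tri([(w2,(306,27)),(w0,(270,243))]))
print("Bsq rec",plane(w2,(237,201),.006), "rs",plane(w2,(337,292),.06))
print("rl",plane(w1,(305,295),.085))
```

```text
ob lid [[0.355, 0.341], [0.332, 0.315], [0.39, 0.272], [0.411, 0.299]] mean [0.372 0.307] len/ang [(np.float64(0.07), np.float64(143.2)), (np.float64(0.035), np.float64(-131.8)), (np.float64(0.072), np.float64(-36.2)), (np.float64(0.034), np.float64(51.6))]
sq lid edge [[0.485, 0.393], [0.533, 0.391]] mean [0.509 0.392] len/ang [(np.float64(0.048), np.float64(177.4)), (np.float64(0.048), np.float64(-2.6))]
sq base edge [[0.483, 0.387], [0.538, 0.383]] mean [0.51  0.385] len/ang [(np.float64(0.055), np.float64(175.9)), (np.float64(0.055), np.float64(-4.1))]
Bob top edge [[0.591, 0.218], [0.698, 0.198]] mean [0.645 0.208] len/ang [(np.float64(0.109), np.float64(169.5)), (np.float64(0.109), np.float64(-10.5))]
Bob bottom edge [[0.575, 0.108], [0.679, 0.09]] mean [0.627 0.099] len/ang [(np.float64(0.106), np.float64(170.1)), (np.float64(0.106), np.float64(-9.9))]
Bsq [[0.343, -0.233], [0.441, -0.268], [0.407, -0.37], [0.305, -0.334]] mean [ 0.374 -0.301] len/ang [(np.float64(0.108), np.float64(69.1)), (np.float64(0.104), np.float64(-19.9)), (np.float64(0.107), np.float64(-108.4)), (np.float64(0.108), np.float64(160.3))]
Brl [[0.584, -0.104], [0.693, -0.106], [0.694, -0.212], [0.582, -0.209]] mean [ 0.638 -0.158] len/ang [(np.float64(0.105), np.float64(89.2)), (np.float64(0.109), np.float64(-0.9)), (np.float64(0.107), np.float64(-89.3)), (np.float64(0.112), np.float64(178.1))]
Brl rec [ 0.64111619 -0.15565931  0.006     ] Brs [ 0.4651466  -0.09974371  0.006     ] [ 0.46372854 -0.10230723  0.006     ] (array([ 0.46480178, -0.10050672,  0.00989824]), np.float64(0.0004481836733152946))
Bsq rec [ 0.37246893 -0.30325802  0.006     ] rs [ 0.50131609 -0.40446402  0.06      ]
rl [0.46442764 0.10858364 0.085     ]
```

>>> {"name": "step_arm", "arguments": {"commands": [[[0, 0, 0, -0.009, 0, 0.367, 1], [0, 0, 0, -0.009, 0, 0.367, 1], [0, 0, 0, -0.009, 0, 0.367, 1], [0, 0, 0, -0.009, 0, 0.367, 1], [0, 0, 0, -0.009, 0, 0.367, 1], [0, 0, 0, -0.009, 0, 0.367, 1], [0, 0, 0, -0.009, 0, 0.367, 1], [0, 0, 0, -0.009, 0, 0.367, 1], [0, 0, 0, -0.009, 0, 0.367, 1], [0, 0, 0, -0.009, 0.03, 0.367, 1], [0, 0, 0, -0.009, 0.06, 0.367, 1], [0, 0, 0, -0.009, 0.07, 0.367, 1]]]}}

```text
time_s: 3.55
tool_pos: [0.464, 0.1066, 0.1546]
ee_rot: [-1.571, 0.004, 0.0]
ft_force: [-0.2, -0.4, 0.6]
width: 0.092
```

>>> {"name": "step_arm", "arguments": {"commands": [[[0, 0, 0, 0, 0.03, 0, 1], [0, 0, 0, 0, 0.06, 0, 1], [0, 0, 0, 0, 0.09, 0, 1], [0, 0, 0, 0, 0.115, 0, 1], [0, 0, 0, 0, 0.123, 0, 1], [0, 0, 0, 0, 0.123, 0, 1], [0, 0, 0, 0, 0.123, 0, 1], [0, 0, 0, 0, 0.123, 0, 0], [0, 0, 0, 0, 0.123, 0, 0], [0, 0, 0, 0, 0.123, 0, 0], [0, 0, 0, 0, 0.123, 0, 0], [0, 0, 0, 0, 0.123, 0, 0]]], "grip_force": 25}}

```text
time_s: 4.75
tool_pos: [0.4652, 0.107, 0.0339]
ee_rot: [-1.571, 0.002, 0.0]
ft_force: [-3.4, 0.7, 6.1]
width: 0.0615
```

>>> {"name": "step_arm", "arguments": {"commands": [[[0, 0, 0, 0, -0.02, 0, 0], [0, 0, 0, 0, -0.05, 0, 0], [0, 0, 0, 0, -0.085, 0, 0], [0, 0, 0, 0, -0.12, 0, 0], [0, 0, 0, 0, -0.12, 0, 0], [0, 0, 0, 0.02, -0.12, -0.03, 0], [0, 0, 0, 0.045, -0.12, -0.068, 0], [0, 0, 0, 0.07, -0.12, -0.106, 0], [0, 0, 0, 0.095, -0.12, -0.144, 0], [0, 0, 0, 0.12, -0.12, -0.182, 0], [0, 0, 0, 0.145, -0.12, -0.22, 0], [0, 0, 0, 0.165, -0.12, -0.25, 0]]]}}

```text
time_s: 5.95
tool_pos: [0.6312, -0.1453, 0.151]
ee_rot: [-1.57, 0.003, -0.001]
ft_force: [0.3, 0.1, -3.8]
width: 0.0616
```

>>> {"name": "step_arm", "arguments": {"commands": [[[0, 0, 0, 0.009, 0, -0.014, 0], [0, 0, 0, 0.009, 0, -0.014, 0], [0, 0, 0, 0.009, 0.03, -0.014, 0], [0, 0, 0, 0.009, 0.06, -0.014, 0], [0, 0, 0, 0.009, 0.085, -0.014, 0], [0, 0, 0, 0.009, 0.098, -0.014, 0], [0, 0, 0, 0.009, 0.104, -0.014, 0], [0, 0, 0, 0.009, 0.109, -0.014, 0], [0, 0, 0, 0.009, 0.112, -0.014, 0], [0, 0, 0, 0.009, 0.113, -0.014, 0], [0, 0, 0, 0.009, 0.113, -0.014, 0], [0, 0, 0, 0.009, 0.113, -0.014, 0]]]}}

```text
time_s: 7.15
tool_pos: [0.6404, -0.1571, 0.0415]
ee_rot: [-1.571, -0.001, -0.0]
ft_force: [-0.1, 0.0, -3.8]
width: 0.0618
```

>>> {"name": "step_arm", "arguments": {"commands": [[[0, 0, 0, 0, 0.001, 0, 0], [0, 0, 0, 0, 0.0015, 0, 0], [0, 0, 0, 0, 0.0015, 0, 0.3], [0, 0, 0, 0, 0.0015, 0, 1], [0, 0, 0, 0, 0.0015, 0, 1], [0, 0, 0, 0, 0.0015, 0, 1], [0, 0, 0, 0, 0.0015, 0, 1], [0, 0, 0, 0, -0.02, 0, 1], [0, 0, 0, 0, -0.05, 0, 1], [0, 0, 0, 0, -0.1, 0, 1], [0, 0, 0, 0, -0.14, 0, 1], [0, 0, 0, 0, -0.16, 0, 1]]]}}

```text
time_s: 8.35
tool_pos: [0.6414, -0.1575, 0.2055]
ee_rot: [-1.573, -0.006, 0.0]
ft_force: [0.1, 0.2, 0.1]
width: 0.0919
```

>>> {"name": "step_arm", "arguments": {"commands": [[[0, 0, 0, -0.135, -0.026, -0.203, 1], [0, 0, 0, -0.135, -0.026, -0.203, 1], [0, 0, 0, -0.135, -0.026, -0.203, 1], [0, 0, 0, -0.135, -0.026, -0.203, 1], [0, 0, 0, -0.135, -0.026, -0.203, 1], [0, 0, 0, -0.135, -0.026, -0.203, 1], [0, 0, 0, -0.135, -0.026, -0.203, 1], [0, 0, 0, -0.135, -0.026, -0.203, 1], [0, 0, 0, -0.135, -0.026, -0.203, 1]]]}}

```text
time_s: 9.25
tool_pos: [0.5059, -0.3586, 0.2265]
ee_rot: [-1.57, 0.0, 0.002]
ft_force: [0.6, 0.4, 0.1]
width: 0.0919
```

Run:
```python
from workcell import env,capture
import cv2,pickle
c=capture("wrist"); cv2.imwrite("pics/w3.png",c["frame"][:,:,::-1]);pickle.dump(c,open("w3.pkl","wb"));print(env.get_state()["tool_pos"],env.get_state()["ee_rot"])
```

```text
[ 0.50585162 -0.35861601  0.22654809] [-1.57038124e+00  9.52497836e-05  2.13434470e-03]
```

View pics/w3.png

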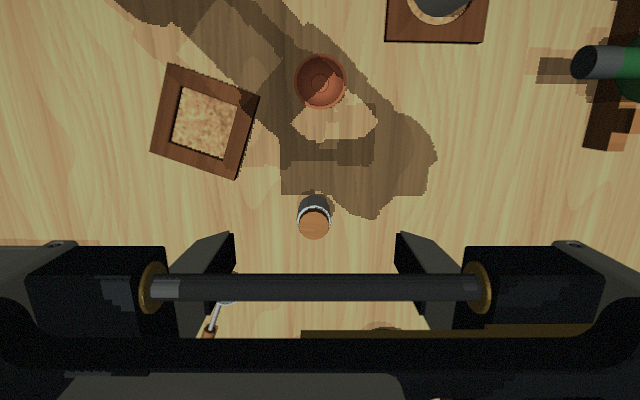

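Run:
```python
from h import *;import pickle
w3=pickle.load(open("w3.pkl","rb"));w2=pickle.load(open("w2.pkl","rb"));s=pickle.load(open("cap0.pkl","rb"))
print("rs",plane(w3,(314,224),.06),tri([(w3,(314,224)),(s["scene"],(174,180)),(s["side"],(358,300))]))
P=np.array([plane(w3,u,.014) for u in [(169,63),(260,95),(236,180),(149,152)]]);print("Bsq",P.mean(0),[np.degrees(np.arctan2(*(P[i]-P[i-1])[1::-1])).round(1) for i in range(4)])
```

```text
rs [ 0.50550595 -0.41115695  0.06      ] (array([ 0.50607235, -0.41111329,  0.05669073]), np.float64(0.0014046512334222902))
Bsq [ 0.373686   -0.30269772  0.014     ] [np.float64(69.3), np.float64(-18.7), np.float64(-109.1), np.float64(161.4)]
```

>>> {"name": "step_arm", "arguments": {"commands": [[[0, 0, 0, 0.001, 0, -0.051, 1], [0, 0, 0, 0.001, 0, -0.051, 1], [0, 0, 0, 0.001, 0.04, -0.051, 1], [0, 0, 0, 0.001, 0.08, -0.051, 1], [0, 0, 0, 0.001, 0.12, -0.051, 1], [0, 0, 0, 0.001, 0.15, -0.051, 1], [0, 0, 0, 0.001, 0.175, -0.051, 1], [0, 0, 0, 0.001, 0.195, -0.051, 1], [0, 0, 0, 0.001, 0.205, -0.051, 1], [0, 0, 0, 0.001, 0.205, -0.051, 1], [0, 0, 0, 0.001, 0.205, -0.051, 0], [0, 0, 0, 0.001, 0.205, -0.051, 0]]], "grip_force": 20}}

```text
time_s: 10.5
tool_pos: [0.5069, -0.4115, 0.0232]
ee_rot: [-1.573, -0.002, 0.0]
ft_force: [-0.0, -0.6, 0.4]
width: 0.0803
```

>>> {"name": "step_arm", "arguments": {"commands": [[[0, 0, 0, 0, 0, 0, 0], [0, 0, 0, 0, 0, 0, 0], [0, 0, 0, 0, 0, 0, 0], [0, 0, 0, 0, 0, 0, 0], [0, 0, 0, 0, 0, 0, 0]]]}}

```text
time_s: 11.0
tool_pos: [0.506, -0.411, 0.0218]
ee_rot: [-1.571, 0.0, -0.0]
ft_force: [-0.2, 0.2, 0.5]
width: 0.0415
```

>>> {"name": "step_arm", "arguments": {"commands": [[[0, 0, 0, 0, -0.03, 0, 0], [0, 0, 0, 0, -0.07, 0, 0], [0, 0, 0, 0, -0.11, 0, 0], [0, 0, 0, -0.005, -0.11, 0.04, 0], [0, 0, 0, -0.01, -0.11, 0.08, 0], [0, 0, 0, -0.016, -0.11, 0.12, 0], [0, 0, 0, -0.021, -0.11, 0.16, 0], [0, 0, 0, -0.026, -0.11, 0.2, 0], [0, 0, 0, -0.032, -0.11, 0.24, 0], [0, 0, 0, -0.037, -0.11, 0.28, 0], [0, 0, 0, -0.041, -0.11, 0.305, 0], [0, 0, 0, -0.041, -0.11, 0.311, 0]]]}}

```text
time_s: 12.2
tool_pos: [0.4641, -0.0975, 0.1317]
ee_rot: [-1.57, 0.001, 0.003]
ft_force: [-0.5, -0.5, -0.7]
width: 0.0415
```

>>> {"name": "step_arm", "arguments": {"commands": [[[0, 0, 0, 0, 0, 0, 0], [0, 0, 0, 0, 0.025, 0, 0], [0, 0, 0, 0, 0.05, 0, 0], [0, 0, 0, 0, 0.075, 0, 0], [0, 0, 0, 0, 0.09, 0, 0], [0, 0, 0, 0, 0.096, 0, 0], [0, 0, 0, 0, 0.1, 0, 0], [0, 0, 0, 0, 0.102, 0, 0], [0, 0, 0, 0, 0.103, 0, 0], [0, 0, 0, 0, 0.104, 0, 0], [0, 0, 0, 0, 0.104, 0, 0]]]}}

```text
time_s: 13.3
tool_pos: [0.4653, -0.1001, 0.0281]
ee_rot: [-1.571, -0.001, 0.0]
ft_force: [-0.2, 0.8, -1.3]
width: 0.0417
```

>>> {"name": "step_arm", "arguments": {"commands": [[[0, 0, 0, 0, 0, 0, 0.4], [0, 0, 0, 0, 0, 0, 1], [0, 0, 0, 0, 0, 0, 1], [0, 0, 0, 0, 0, 0, 1], [0, 0, 0, 0, 0, 0, 1], [0, 0, 0, 0, -0.02, 0, 1], [0, 0, 0, 0, -0.06, 0, 1], [0, 0, 0, 0, -0.1, 0, 1], [0, 0, 0, 0, -0.15, 0, 1], [0, 0, 0, 0, -0.199, 0, 1], [0, 0, 0, 0, -0.199, 0.04, 1], [0, 0, 0, 0, -0.199, 0.09, 1]]]}}

```text
time_s: 14.5
tool_pos: [0.4659, -0.0105, 0.2285]
ee_rot: [-1.572, -0.004, -0.004]
ft_force: [0.9, 1.6, -0.6]
width: 0.0918
```

>>> {"name": "step_arm", "arguments": {"commands": [[[0, 0, 0, 0.005, 0, 0.36, 1], [0, 0, 0, 0.005, 0, 0.36, 1], [0, 0, 0, 0.005, 0, 0.36, 1], [0, 0, 0, 0.005, 0, 0.36, 1], [0, 0, 0, 0.005, 0, 0.36, 1], [0, 0, 0, 0.005, 0, 0.36, 1], [0, 0, 0, 0.005, 0, 0.36, 1], [0, 0, 0, 0.005, 0, 0.36, 1], [0, 0, 0, 0.005, 0, 0.36, 1], [0, 0, 0, 0.005, 0, 0.36, 1], [0, 0, 0, 0.005, 0, 0.36, 1]]]}}

```text
time_s: 15.6
tool_pos: [0.4703, 0.3484, 0.2269]
ee_rot: [-1.571, 0.0, -0.002]
ft_force: [-0.8, 0.4, 0.0]
width: 0.0919
```

Run:
```python
from workcell import env,capture
import cv2,pickle
c=capture("wrist");pickle.dump(c,open("w4.pkl","wb"));print(env.get_state()["tool_pos"],env.get_state()["ee_rot"])
cv2.imwrite("pics/w4.png",cv2.resize(c["frame"][0:240,160:480,::-1],None,fx=2.5,fy=2.5,interpolation=cv2.INTER_CUBIC))
```

```text
[0.47038367 0.34846303 0.22700589] [-1.57106422e+00 -1.91614986e-04 -1.95694006e-03]
```

View pics/w4.png

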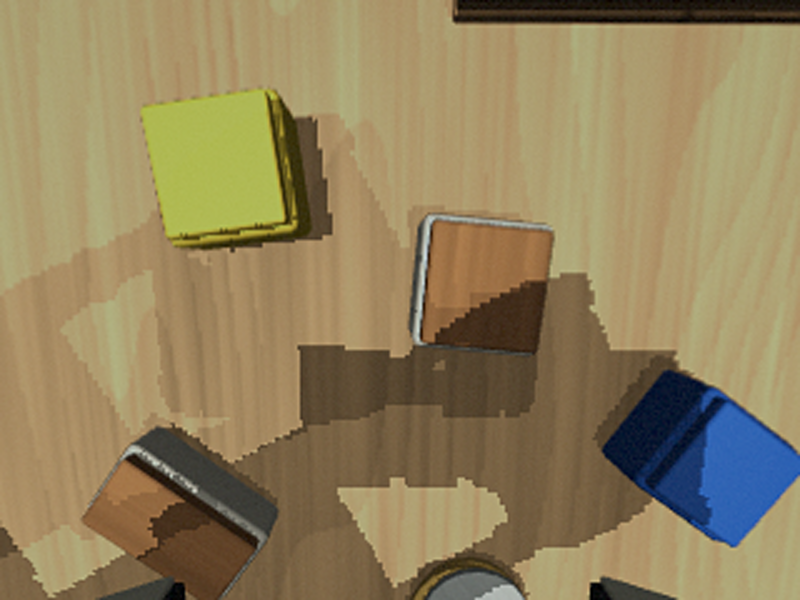

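Run:
```python
from h import *;import pickle
w=pickle.load(open("w4.pkl","rb"));w1=pickle.load(open("w1.pkl","rb"))
f=lambda L,z:np.array([plane(w,(160+x/2.5,y/2.5),z) for x,y in L])
an=lambda P:[(np.linalg.norm(P[i]-P[i-1]).round(3),np.degrees(np.arctan2(*(P[i]-P[i-1])[1::-1])).round(1)) for i in range(len(P))]
P=f([(433,218),(553,230),(534,353),(421,343)],.075);print("sq",P.round(3).tolist(),P.mean(0),an(P))
P=f([(128,457),(82,516),(258,548)],.06);print("ob",P.round(3).tolist(),(P[1]+P[2])/2,an(P))
u=lambda x,y:(160+x/2.5,y/2.5); v=lambda x,y:(100+x/1.48,y/1.48)
for a,b in [((128,457),(140,119)),((82,516),(111,159)),((258,548),(226,182)),((421,343),(332,26)),((534,353),(410,30))]: print(tri([(w,u(*a)),(w1,v(*b))]))
```

```text
sq [[0.488, 0.443, 0.075], [0.535, 0.439, 0.075], [0.53, 0.391, 0.075], [0.484, 0.396, 0.075]] [0.50948932 0.41716314 0.075     ] [(np.float64(0.048), np.float64(85.1)), (np.float64(0.047), np.float64(-5.4)), (np.float64(0.047), np.float64(-95.8)), (np.float64(0.046), np.float64(175.0))]
ob [[0.356, 0.345, 0.06], [0.333, 0.317, 0.06], [0.412, 0.301, 0.06]] [0.37216414 0.30927561 0.06      ] [(np.float64(0.07), np.float64(142.1)), (np.float64(0.036), np.float64(-130.7)), (np.float64(0.08), np.float64(-11.2))]
(array([0.35192674, 0.34166034, 0.04905334]), np.float64(0.000542524799449802))
(array([0.32972649, 0.31484974, 0.05367201]), np.float64(0.0002787965340430324))
(array([0.41007475, 0.29865452, 0.05276929]), np.float64(0.00022835829071499175))
(array([0.48481373, 0.39474531, 0.06745387]), np.float64(5.4968868588406494e-05))
(array([0.53179929, 0.39121266, 0.07255924]), np.float64(0.0011574204235381318))
```

>>> {"name": "step_arm", "arguments": {"commands": [[[0, 0.087, 0, 0.04, 0, 0.067, 0.85], [0, 0.087, 0, 0.04, 0, 0.067, 0.85], [0, 0.087, 0, 0.04, 0, 0.067, 0.85], [0, 0.087, 0, 0.04, 0.03, 0.067, 0.85], [0, 0.087, 0, 0.04, 0.06, 0.067, 0.85], [0, 0.087, 0, 0.04, 0.09, 0.067, 0.85], [0, 0.087, 0, 0.04, 0.109, 0.067, 0.85], [0, 0.087, 0, 0.04, 0.109, 0.067, 0.85], [0, 0.087, 0, 0.04, 0.109, 0.067, 0.85]]]}}

```text
time_s: 16.55
tool_pos: [0.5105, 0.4161, 0.1187]
ee_rot: [-1.571, -0.001, -0.088]
ft_force: [-0.4, 0.2, 1.0]
width: 0.078
```

>>> {"name": "step_arm", "arguments": {"commands": [[[0, 0, 0, 0, 0.03, 0, 0.85], [0, 0, 0, 0, 0.06, 0, 0.85], [0, 0, 0, 0, 0.08, 0, 0.85], [0, 0, 0, 0, 0.09, 0, 0.85], [0, 0, 0, 0, 0.09, 0, 0.85], [0, 0, 0, 0, 0.09, 0, 0], [0, 0, 0, 0, 0.09, 0, 0], [0, 0, 0, 0, 0.09, 0, 0], [0, 0, 0, 0, 0.09, 0, 0], [0, 0, 0, 0, 0.09, 0, 0]]], "grip_force": 25}}

```text
time_s: 17.55
tool_pos: [0.5103, 0.4173, 0.0288]
ee_rot: [-1.57, -0.001, -0.087]
ft_force: [-1.8, -0.2, 5.9]
width: 0.0539
```

>>> {"name": "step_arm", "arguments": {"commands": [[[0, 0, 0, 0, -0.03, 0, 0], [0, 0, 0, 0, -0.07, 0, 0], [0, 0, 0, 0, -0.11, 0, 0], [0, 0, 0, 0, -0.13, 0, 0], [0, 0, 0, -0.004, -0.13, -0.04, 0], [0, 0, 0, -0.008, -0.13, -0.08, 0], [0, 0, 0, -0.0125, -0.13, -0.125, 0], [0, 0, 0, -0.017, -0.13, -0.17, 0], [0, 0, 0, -0.0215, -0.13, -0.215, 0], [0, 0, 0, -0.026, -0.13, -0.26, 0], [0, 0, 0, -0.0305, -0.13, -0.305, 0], [0, 0, 0, -0.0355, -0.13, -0.35, 0]]]}}

```text
time_s: 18.75
tool_pos: [0.4433, 0.0698, 0.1574]
ee_rot: [-1.571, 0.0, -0.087]
ft_force: [0.7, -0.2, -4.1]
width: 0.0542
```

>>> {"name": "step_arm", "arguments": {"commands": [[[0, 0, 0, -0.0045, 0, -0.045, 0], [0, 0.05, 0, -0.009, 0, -0.09, 0], [0, 0.1, 0, -0.0135, 0, -0.135, 0], [0, 0.15, 0, -0.018, 0, -0.18, 0], [0, 0.2, 0, -0.0225, 0, -0.225, 0], [0, 0.253, 0, -0.027, 0, -0.27, 0], [0, 0.253, 0, -0.032, 0, -0.315, 0], [0, 0.253, 0, -0.036, 0, -0.355, 0], [0, 0.253, 0, -0.0385, 0, -0.3787, 0], [0, 0.253, 0, -0.0385, 0, -0.3787, 0], [0, 0.253, 0, -0.0385, 0, -0.3787, 0]]]}}

```text
time_s: 19.85
tool_pos: [0.3724, -0.3022, 0.1571]
ee_rot: [-1.57, 0.001, -0.341]
ft_force: [-0.5, 0.8, -4.6]
width: 0.0537
```

>>> {"name": "step_arm", "arguments": {"commands": [[[0, 0, 0, 0, 0.03, 0, 0], [0, 0, 0, 0, 0.06, 0, 0], [0, 0, 0, 0, 0.09, 0, 0], [0, 0, 0, 0, 0.106, 0, 0], [0, 0, 0, 0, 0.113, 0, 0], [0, 0, 0, 0, 0.118, 0, 0], [0, 0, 0, 0, 0.121, 0, 0], [0, 0, 0, 0, 0.123, 0, 0], [0, 0, 0, 0, 0.1235, 0, 0], [0, 0, 0, 0, 0.1235, 0, 0], [0, 0, 0, 0, 0.1235, 0, 0]]]}}

```text
time_s: 20.95
tool_pos: [0.3733, -0.3027, 0.0348]
ee_rot: [-1.571, -0.001, -0.34]
ft_force: [0.0, 0.6, 0.9]
width: 0.0539
```

>>> {"name": "step_arm", "arguments": {"commands": [[[0, 0, 0, 0, 0, 0, 0.4], [0, 0, 0, 0, 0, 0, 1], [0, 0, 0, 0, 0, 0, 1], [0, 0, 0, 0, 0, 0, 1], [0, 0, 0, 0, 0, 0, 1], [0, 0, 0, 0, -0.02, 0, 1], [0, 0, 0, 0, -0.06, 0, 1], [0, 0, 0, 0, -0.1, 0, 1], [0, 0, 0, 0, -0.15, 0, 1], [0, 0, 0, 0, -0.1925, 0, 1], [0, 0, 0, 0, -0.1925, 0, 1], [0, 0, 0, 0, -0.1925, 0, 1]]]}}

```text
time_s: 22.15
tool_pos: [0.3731, -0.3027, 0.2274]
ee_rot: [-1.572, -0.002, -0.34]
ft_force: [0.8, 0.1, 0.3]
width: 0.0918
```

>>> {"name": "step_arm", "arguments": {"commands": [[[0, -0.14, 0, -0.004, 0, 0.045, 1], [0, -0.28, 0, -0.0075, 0, 0.09, 1], [0, -0.42, 0, -0.011, 0, 0.135, 1], [0, -0.56, 0, -0.0145, 0, 0.18, 1], [0, -0.7, 0, -0.018, 0, 0.225, 1], [0, -0.84, 0, -0.021, 0, 0.27, 1], [0, -0.98, 0, -0.0246, 0, 0.3095, 1], [0, -1.12, 0, -0.055, 0, 0.3545, 1], [0, -1.257, 0, -0.085, 0, 0.3985, 1], [0, -1.257, 0, -0.115, 0, 0.443, 1], [0, -1.257, 0, -0.145, 0, 0.4875, 1], [0, -1.257, 0, -0.175, 0, 0.5315, 1]]]}}

```text
time_s: 23.35
tool_pos: [0.3882, 0.2408, 0.2249]
ee_rot: [-1.569, 0.003, 0.917]
ft_force: [0.4, 0.7, 0.4]
width: 0.092
```

>>> {"name": "step_arm", "arguments": {"commands": [[[0, 0, 0, 0.0324, 0, 0.0416, 1], [0, 0, 0, 0.0324, 0, 0.0416, 1], [0, 0, 0, 0.0324, 0.03, 0.0416, 1], [0, 0, 0, 0.0324, 0.07, 0.0416, 1], [0, 0, 0, 0.0324, 0.11, 0.0416, 1], [0, 0, 0, 0.0324, 0.13, 0.0416, 1], [0, 0, 0, 0.0324, 0.14, 0.0416, 1], [0, 0, 0, 0.0324, 0.14, 0.0416, 1], [0, 0, 0, 0.0324, 0.14, 0.0416, 1]]]}}

```text
time_s: 24.25
tool_pos: [0.377, 0.2903, 0.0871]
ee_rot: [-1.571, -0.0, 0.917]
ft_force: [1.0, -0.2, 0.6]
width: 0.0918
```

>>> {"name": "step_arm", "arguments": {"commands": [[[0, 0, 0, 0.011, 0, 0.0148, 1], [0, 0, 0, 0.011, 0, 0.0148, 1], [0, 0, 0, 0.011, 0.02, 0.0148, 1], [0, 0, 0, 0.011, 0.04, 0.0148, 1], [0, 0, 0, 0.011, 0.057, 0.0148, 1], [0, 0, 0, 0.011, 0.065, 0.0148, 1], [0, 0, 0, 0.011, 0.065, 0.0148, 1], [0, 0, 0, 0.011, 0.065, 0.0148, 0], [0, 0, 0, 0.011, 0.065, 0.0148, 0], [0, 0, 0, 0.011, 0.065, 0.0148, 0], [0, 0, 0, 0.011, 0.065, 0.0148, 0], [0, 0, 0, 0.011, 0.065, 0.0148, 0]]], "grip_force": 25}}

```text
time_s: 25.45
tool_pos: [0.3716, 0.3082, 0.022]
ee_rot: [-1.571, -0.0, 0.917]
ft_force: [-0.1, -0.0, -1.4]
width: 0.0563
```

>>> {"name": "step_arm", "arguments": {"commands": [[[0, 0, 0, 0, 0, 0, 0], [0, 0, 0, 0, 0, 0, 0]]]}}

```text
time_s: 25.65
tool_pos: [0.3713, 0.308, 0.0217]
ee_rot: [-1.571, 0.001, 0.917]
ft_force: [-1.3, -0.5, 3.1]
width: 0.044
```

>>> {"name": "step_arm", "arguments": {"commands": [[[0, 0, 0, 0, -0.03, 0, 0], [0, 0, 0, 0, -0.07, 0, 0], [0, 0, 0, 0, -0.11, 0, 0], [0, 0, 0, 0.005, -0.12, -0.04, 0], [0, -0.08, 0, 0.01, -0.12, -0.08, 0], [0, -0.16, 0, 0.015, -0.12, -0.12, 0], [0, -0.24, 0, 0.02, -0.12, -0.16, 0], [0, -0.32, 0, 0.025, -0.12, -0.2, 0], [0, -0.4, 0, 0.03, -0.12, -0.24, 0], [0, -0.48, 0, 0.035, -0.12, -0.28, 0], [0, -0.48, 0, 0.038, -0.12, -0.306, 0], [0, -0.48, 0, 0.038, -0.12, -0.306, 0]]]}}

```text
time_s: 26.85
tool_pos: [0.6397, 0.1494, 0.1402]
ee_rot: [-1.571, 0.001, 1.394]
ft_force: [0.1, 0.8, -3.2]
width: 0.0442
```

>>> {"name": "step_arm", "arguments": {"commands": [[[0, 0, 0, 0, 0, 0, 0], [0, 0, 0, 0, 0, 0, 0], [0, 0, 0, 0, 0.02, 0, 0]]]}}

```text
time_s: 27.15
tool_pos: [0.6384, 0.1534, 0.1245]
ee_rot: [-1.576, -0.002, 1.398]
ft_force: [0.3, -0.6, -3.1]
width: 0.0439
```

>>> {"name": "step_arm", "arguments": {"commands": [[[0, 0, 0, 0, 0.02, 0, 0], [0, 0, 0, 0, 0.045, 0, 0], [0, 0, 0, 0, 0.068, 0, 0], [0, 0, 0, 0, 0.08, 0, 0], [0, 0, 0, 0, 0.086, 0, 0], [0, 0, 0, 0, 0.09, 0, 0], [0, 0, 0, 0, 0.092, 0, 0], [0, 0, 0, 0, 0.0935, 0, 0], [0, 0, 0, 0, 0.0935, 0, 0], [0, 0, 0, 0, 0.0935, 0, 0]]]}}

```text
time_s: 28.15
tool_pos: [0.6378, 0.1522, 0.0288]
ee_rot: [-1.572, -0.0, 1.397]
ft_force: [-0.5, -0.1, -2.8]
width: 0.0436
```

Bottom is about 7 mm up, inside the recess (no rim contact). I'll lower 1 mm, release and retreat, staying clear of the view.

>>> {"name": "step_arm", "arguments": {"commands": [[[0, 0, 0, 0, 0.001, 0, 0], [0, 0, 0, 0, 0.001, 0, 0.5], [0, 0, 0, 0, 0.001, 0, 1], [0, 0, 0, 0, 0.001, 0, 1], [0, 0, 0, 0, 0.001, 0, 1], [0, 0, 0, 0, 0.001, 0, 1], [0, 0, 0, 0, -0.02, 0, 1], [0, 0, 0, 0, -0.06, 0, 1], [0, 0, 0, 0, -0.11, 0, 1], [0, 0, 0, 0, -0.16, 0, 1], [0, 0, 0, 0, -0.2, 0, 1], [0, 0, 0, 0, -0.2, 0, 1]]]}}

```text
time_s: 29.35
tool_pos: [0.6402, 0.1526, 0.2359]
ee_rot: [-1.583, -0.004, 1.397]
ft_force: [0.2, 0.1, -0.5]
width: 0.0922
```

>>> {"name": "step_arm", "arguments": {"commands": [[[0, 0, 0, 0.05, 0, 0.05, 1], [0, 0, 0, 0.1, 0, 0.1, 1], [0, 0, 0, 0.15, 0, 0.15, 1], [0, 0, 0, 0.2, 0, 0.15, 1], [0, 0, 0, 0.2, 0, 0.15, 1], [0, 0, 0, 0.2, 0, 0.15, 1], [0, 0, 0, 0.2, 0, 0.15, 1], [0, 0, 0, 0.2, 0, 0.15, 1]]]}}

```text
time_s: 30.15
tool_pos: [0.5246, 0.3742, 0.2276]
ee_rot: [-1.57, 0.001, 1.397]
ft_force: [-0.1, -0.4, -0.2]
width: 0.0917
```

Run:
```python
from workcell import env,capture
from h import *;import pickle
s,t=capture("scene"),capture("side");pickle.dump((s,t),open("end.pkl","wb"));print(env.get_state()["tool_pos"],env.get_state()["ft_force"])
k=lambda c,x0,y0,x1,y1,f:cv2.resize(c["frame"][y0:y1,x0:x1,::-1],None,fx=f,fy=f,interpolation=cv2.INTER_CUBIC)
cv2.imwrite("pics/end_s.png",k(s,180,140,400,260,3.6));cv2.imwrite("pics/end_t.png",k(t,230,130,430,330,3))
for n,c,b,h in [("rl",(.640,-.157),(.6405,-.157),.085),("rs",(.465,-.1005),0,.06),("sq",(.373,-.3025),0,.075),("ob",(.638,.152),0,.06)]:
    for m,cam,o,f in (("s",s,(180,140),3.6),("t",t,(230,130),3)): print(n,m,((proj(cam,[[*c,h+.006]])-o)*f).round(0).tolist())
```

```text
[0.5250164  0.3735887  0.22801559] [ 0.89706267 -0.59763836  0.20970729]
rl s [[204.0, 220.0]]
rl t [[421.0, 242.0]]
rs s [[345.0, 132.0]]
rs t [[222.0, 260.0]]
sq s [[152.0, 52.0]]
sq t [[187.0, 429.0]]
ob s [[634.0, 281.0]]
ob t [[308.0, 75.0]]
```

View pics/end_s.png

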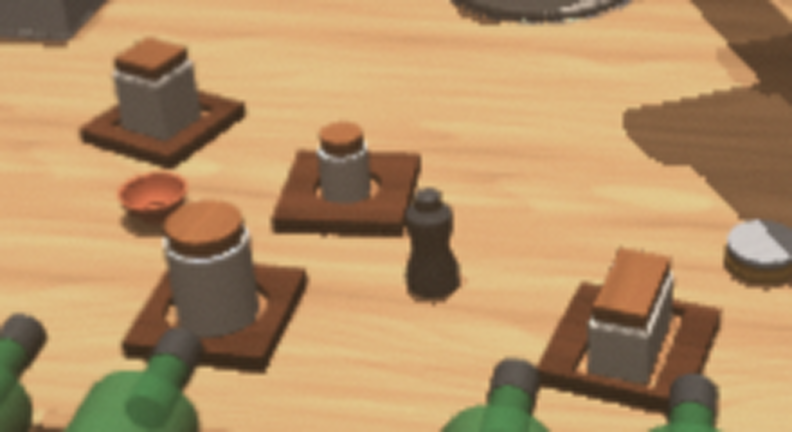

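View pics/end_t.png

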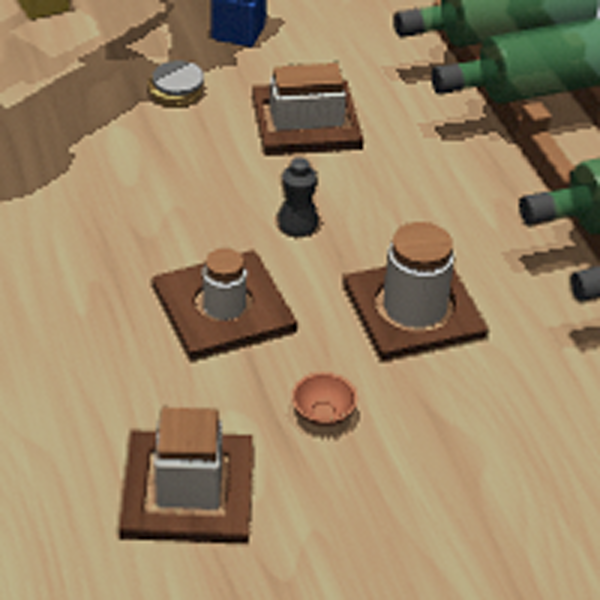

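```bash
python3 -c "
from workcell import env
print(env.finish_job())"
```

```text
the job is handed in; nothing more can be done
None
```

All four canisters now stand in their matching boards, and I handed the job in at about 30 s of robot time. I picked up each one by its wall, lowered it until its underside was about 6–8 mm above the work surface, and then let go. `finish_job` gave no verdict.

- **Position:** in the final scene and side pictures, all four stand upright inside their recesses. Each lid centre is within 4 px, in the enlarged crops, of where a correctly placed canister should appear. I estimate the placing error at 3 mm or less, against the 12 mm allowed.
- **Pepper mill and other things:** the mill is upright and looks to be where it started, judged by eye. The gripper is open and about 0.23 m up, touching nothing, and I saw no large contact forces in the readings.
- **Mismatches:**
  - On the way to the oblong canister, the arm stopped about 19 mm short because a row asked for more than the 50 mm limit. I saw this in the measured pose before the final descent and corrected it.
  - The measured lid-top heights came out 2–11 mm below the stated ones, because small lid corners are hard to pick out. I kept the stated heights.

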